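# Click the pack stop into its marked clip

### The arm

A 7-joint arm with a two-finger parallel gripper is mounted at the origin on a cart in front of the work surface, level with it; the furniture and walls round the work are solid. World frame = base frame: x ahead of the robot, y to its left, z up, the work surface at z = 0. Lengths are in m, angles in rad, forces in N, time in s.
With the tool pointing down it reaches from about 0.4 to 0.85 m from the base axis. Payload 4.5 kg.
Tool frame: the origin (TCP) lies midway between the tips of the shut fingers; the grasp point (between the pads) lies 19 mm behind it; z points along the fingers, y is the line along which they close (so a half turn about z gives the same grasp; the last joint's range is limited). The gripper opens to 88 mm and grips with 3 to 60 N. Pads are 18 mm wide; open, the fingers measure 123 mm over their backs; the gripper's body (75 mm by 187 mm) begins 45 mm behind the grasp point.
Start: joints at [1.356, 0.689, -0.195, 1.565, 0.157, 0.902, -0.215], TCP at [0.154, -0.606, 0.239] pointing down, gripper open.
Joint ranges: [-3.01, 3.01], [-0.46, 2.08], [-1.47, 1.51], [0.13, 2.56], [-1, 4.14], [0.04, 2.09], [-2.66, 2.66]. Speed limits (rad/s): [2.57, 2.57, 3.14, 3.14, 3.14, 3.14, 3.14].

### API

Orientations are given as a unit quaternion [x, y, z, w].
In Python, from plant import r, eyes, finish_job gives the robot as it stands. The module is installed in compiled form; this text tells all that it offers.
- The arm moves only by the tool move_arm, never from a script. Its argument "motion" is a list of rows, each a list of 7 numbers: the shift along the tool's x, y, z in mm, then the turn, a rotation vector about the tool's x, y, z in degrees, then the closure, from 0 (fully open) to 1 (shut). A call has 1 to 5 rows; each row is the pose to reach, as a shift and turn from the pose commanded when the call began, along the tool's axes at that moment; what a row does not reach only later rows make up. A row lasts 1/8 s, in which the tool goes at most 62.5 mm and 10.7 degrees, less where a joint would pass 70% of its speed; a pose out of reach is approached as far as the arm can. A call with a gripper value outside its range is refused whole. The fingers move at their own pace and stop on an object; "newtons" is the grip in N (left out, the last holds). Time passes only in rows, so rows that repeat a pose let the fingers close. It gives the time, the measured TCP pose, the force, the opening and the grip force at its end, in the units of the state.
- r.get_state(): the state, without advancing time (a new reading comes with each control period).
- eyes.snapshot(name): name is "scene" or "top"; returns a dict with "frame" (420x560x3 uint8, red, green, blue), "z_map" (420x560 float32, m along the optical axis (not along the pixel's ray), 0 where there is no reading), "intrinsics" (3x3 intrinsics, pixels), "dist" ([k1, k2, p1, p2, k3] as OpenCV has them; the pictures are not rectified), "world_to_cam" (4x4, takes a point from world to camera coordinates). Camera axes: x right, y down, z forward; pixel columns grow to the right and rows downward; lengths in m; the calibration is good to about 2 mm. A picture is of the moment at which its call begins.
- finish_job(): hands the job in; it is judged then, once.
The state is a dict: "clock": time; "q": joint angles; "qd": joint speeds; "joint_torque": joint torques, N m; "tool_pos": TCP position; "eef_rot": TCP orientation; "contact_force": force on the tool from outside, world axes, zero at the start; "moment": the same for the moment, N m; "opening": opening from 0.0 (shut) to 1.0 (fully open); "finger_force": force on a finger pad.
Only numpy, scipy, OpenCV 4.12 (cv2) and the standard library are available. Lean on these libraries where they do the work, as an engineer would, in place of code of your own. Each camera call takes 0.05 s, during which the arm holds its last target. There are 200 camera calls.

### The job

Push the big wooden stop block along its two rods, with the fingers, toward the clip that has the tall upright tab, until the block's spring pin drops between that clip's two ridges and the block sits there, level with the tab. Do not run on past that clip. Then let go of it, and leave the gift packs, the canister and the price card where they stand.

Things in the scene. Friction and masses are not known exactly. Their poses are not given: they have to be found in the camera images.
- rail: Fixed slide: light wooden board 110 mm (x) by 440 mm (y), 6 mm thick, an upright block 100 x 16 mm, top at 36 mm, at each end (y = +-208 mm), two steel rods of 10 mm diameter along y at x = +-36 mm, axes 24 mm up. Origin: centre of the underside, on the table; y runs along the rods, z up. It lies across the robot's view, y to the left, turned by up to 0.2 rad.
- stop_mid (a point): Centre of the top of the wooden stop block that slides on the rods: 100 mm across the rods, 92 mm along them, underside 18 mm and top 68 mm above the table. Its two flat upright ends, 46 mm either way along y from this point, are the faces to push. Axes as the rail's. Sliding takes about 1 N.
- stop (a joint): Position of the stop block along the rail's y, m: 0 in the middle of the rail, from -0.15 to +0.15. It starts near the middle, between the two clips.
- pin (a joint): Lift of the spring pin in the middle of the block, m. 0: down (running, or dropped between two ridges), its round head 1.5 mm above the block's top; it rises by 4 mm as its foot rides over a ridge. Pushing the block over a ridge takes about 5 to 8 N in all; past its top (10 mm short of home) the resistance vanishes, and from about 6 mm short the block jumps home by itself and centres.
- tab_clip: The goal: fixed steel clip 44 x 44 mm between the rods, two ridges across the rail at y = +-10 mm, 9 mm high, and an arm to a tall upright tab at x = +76 mm, far side of the rail (30 mm wide, 3 thick, 70 high). Origin: middle of its underside, 6 mm above the table; axes as the rail's. At either end, 75 to 110 mm from the rail's middle. Home: stop_mid at this origin's y. The block passes clear.
- plain_clip: The other clip, alike but with no arm and no tab, on the other half of the rail. Origin and axes as for tab_clip.
- bar_pack: Loose striped gift bar, 70 x 189 x 47 mm, lying on the table left of the rail. Origin: centre of its underside, long side along its own y. Bystander.
- dotted_pack: Loose dotted gift bar with a ribbon, 70 x 187 x 49 mm, lying right of the rail. Origin: centre of its underside, long side along its own y. Bystander.
- canister: Loose green canister with a wooden lid, 64 mm diameter, 75 mm high, right of the rail. Origin: centre of its underside. Bystander.
- price_card: Loose oak block with a price card, 22 x 66 x 62 mm, left of the rail. Origin: centre of its underside. Bystander.
Not all that is in view belongs to the job. What is shaped like the tab_clip but red is not meant.

How it is judged:
At the end, for the whole second after the job is handed in: The stop block rests within 3 mm of the tabbed clip's middle along the rail, its pin down (lift under 1.5 mm), and each loose thing is within 20 mm of where it stood (y of stop_mid in the frame of tab_clip between -0.003 and 0.003 m and value of joint pin below 0.0015 m and velocity of joint stop between -0.005 and 0.005 m/s and distance of each of bar_pack, dotted_pack, canister, price_card from where it was at the start of the episode below 0.02 m); the robot touches nothing.
It fails at once if the stop block is pushed on past the tabbed clip (more than 15 mm beyond its middle) ((y of tab_clip in the frame of rail above 0 m and y of stop_mid in the frame of tab_clip above 0.015 m) or (y of tab_clip in the frame of rail below 0 m and y of stop_mid in the frame of tab_clip below -0.015 m)).
It fails at once if a gift pack, the canister or the price card is moved by more than 20 mm or lifted (distance of any of bar_pack, dotted_pack, canister, price_card from where it was at the start of the episode above 0.02 m).
It also fails if it takes over 37 s, if anything falls off the work surface, if the arm or the gripper's body presses on something with over 40 N, if the wrist force passes 120 N, or if a joint passes its speed limit or range.

## Working session

There is one attempt and no reset: what is moved stays moved. The work goes in short steps, Python scripts to look and compute and a tool call to move; the robot and the scene stay as the last step left them, time stands still between calls to the robot, and variables do not carry over. Pictures are saved under pics/ and viewed, at most 10 in all, crops included, and the job is handed in when it is done.

Besides the shell and the picture viewer there is one more tool, called after "Call:" by a JSON object that holds its "name" and its "arguments". move_arm: Moves the arm, as the interface text tells. Its arguments: {"type":"object","properties":{"motion":{"type":"array","items":{"type":"array","items":{"type":"number"}}},"newtons":{"type":"number"}},"required":["motion"]}

```bash
mkdir -p pics; cat > h.py <<'E'
import numpy as np, cv2
from plant import r, eyes
def snap(n):
    s=eyes.snapshot(n); return s
def pts(s):
    # world point per pixel from depth
    h,w=s["z_map"].shape
    u,v=np.meshgrid(np.arange(w),np.arange(h))
    p=cv2.undistortPoints(np.stack([u,v],-1).reshape(-1,1,2).astype(float),s["intrinsics"],s["dist"]).reshape(h,w,2)
    z=s["z_map"][...,None]
    c=np.concatenate([p*z,z],-1)
    T=np.linalg.inv(s["world_to_cam"])
    W=c@T[:3,:3].T+T[:3,3]; W[s["z_map"]==0]=np.nan
    return W
def ray(s,uv,z):
    p=cv2.undistortPoints(np.array(uv,float).reshape(-1,1,2),s["intrinsics"],s["dist"]).reshape(-1,2)
    T=np.linalg.inv(s["world_to_cam"]); d=np.c_[p,np.ones(len(p))]@T[:3,:3].T; o=T[:3,3]
    return o+d*((z-o[2])/d[:,2])[:,None]
E
python3 - <<'E'
from h import *
import pickle
for n in ("scene","top"):
    s=snap(n); cv2.imwrite(f"pics/{n}0.png",s["frame"][...,::-1]); pickle.dump(dict(s),open(n+"0.pkl","wb"))
st=r.get_state(); print(st["clock"],st["tool_pos"],st["eef_rot"],st["opening"])
E
```

```text
0.1 [ 0.15372315 -0.60523008  0.23799497] [ 9.92267571e-01  1.24114474e-01 -1.58941426e-04 -7.99100091e-04] 0.9993584905641972
```

View pics/scene0.png

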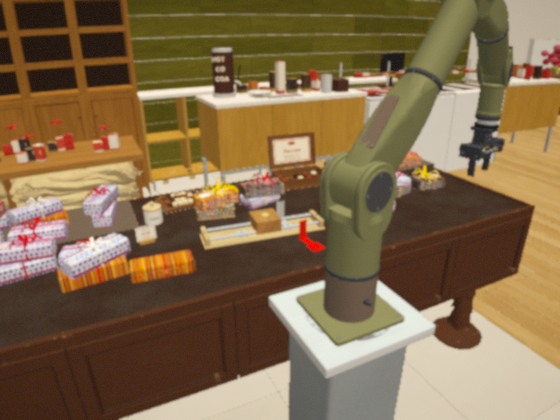

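View pics/top0.png

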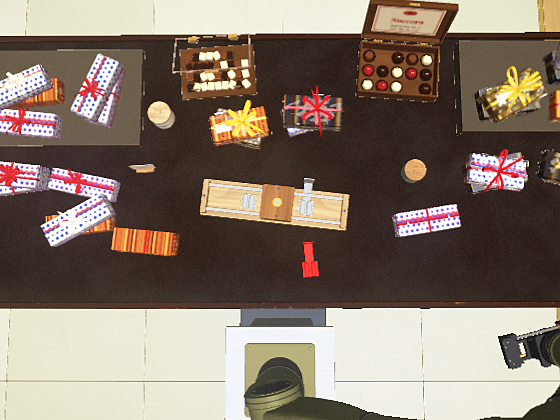

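Both views agree. In the top view the block is at (277,203) with its pin at (277,202). Candidates for the goal clip are the steel clip with its tab at (308,203)/(309,184), the plain steel clip at (249,200) with no tab, and the red clip at (309,260), which lies off the rail. By the description I choose the steel clip at (308,203), to the right (−y). I'll check that in a crop and measure.

```bash
python3 - <<'E'
from h import *
import pickle
s=pickle.load(open("top0.pkl","rb")); f=s["frame"]
cv2.imwrite("pics/crop0.png",cv2.resize(f[170:240,190:360,::-1],None,fx=4.7,fy=4.7,interpolation=cv2.INTER_CUBIC))
W=pts(s); x,y,z=np.moveaxis(W,-1,0)
roi=np.zeros(z.shape,bool); roi[170:240,190:360]=1
# block top
m=roi&(abs(z-.068)<.008); n,l,st,c=cv2.connectedComponentsWithStats(m.astype(np.uint8))
i=1+st[1:,4].argmax(); b=(l==i); q=W[b]; print("block",st[i],q.mean(0))
print("block rect",cv2.minAreaRect(q[:,:2].astype(np.float32)))
for k in range(1,n): print(st[k],W[l==k].mean(0))
# rail board + all by height
m=roi&(z>.004)&(z<.045); n,l,st,c=cv2.connectedComponentsWithStats((roi&(z>.003)).astype(np.uint8)); i=1+st[1:,4].argmax()
sel=(l==i)&(z<.045); print("rail rect",cv2.minAreaRect(W[sel][:,:2].astype(np.float32)))
print("px ray clip",ray(s,[[308,203],[249,200],[309,184]],.015), "pin",ray(s,[[277,202]],.0695))
print("cam",np.linalg.inv(s["world_to_cam"])[:3,3],s["intrinsics"][0,0])
E
```

```text
block [ 259  184   35   37 1073] [0.51035484 0.00713007 0.06816722]
block rect ((0.5112077593803406, 0.007263302803039551), (0.09195259213447571, 0.10026855021715164), 83.74520874023438)
[304 178   6   2   8] [ 0.57802465 -0.07962325  0.06948488]
[311 179   3   2   5] [ 0.57541689 -0.09536971  0.06764186]
[ 259  184   35   37 1073] [0.51035484 0.00713007 0.06816722]
rail rect ((0.5151565670967102, 0.01721028983592987), (0.45867210626602173, 0.14586345851421356), 83.77987670898438)
px ray clip [[ 0.51349798 -0.08588098  0.015     ]
 [ 0.52308711  0.09034701  0.015     ]
 [ 0.57080006 -0.08928212  0.015     ]] pin [[0.51026575 0.00529916 0.0695    ]]
cam [ 0.33824255 -0.02967618  1.50477238] 502.52819693754157
```

View pics/crop0.png

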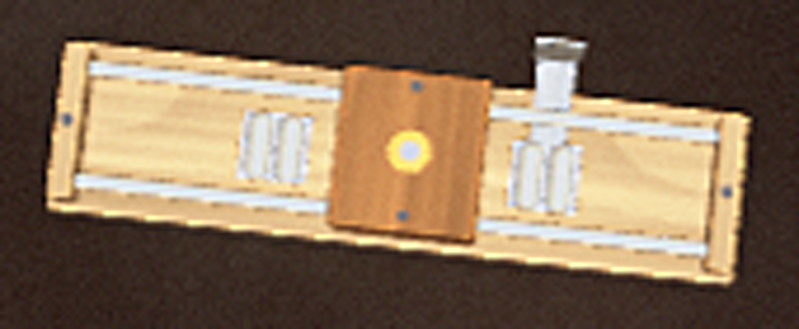

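The crop confirms it: the right-hand steel clip (crop (546,177)) has an arm up to the tall tab (crop (560,50)), and the left one (crop (275,148)) has none. The push goes toward −y, on the block's left face. I'll work out the distances and start the reach, high and with the gripper shutting, turning the tool to match the rail.

```bash
python3 - <<'E'
from h import *
import pickle
s=pickle.load(open("top0.pkl","rb"))
ry=np.array([.109,.994]); rx=np.array([.994,-.109])
c=np.array([.5108,.0068])
P=lambda u,v:[190+u/4.7-.4,170+v/4.7-.4]
for n,p,z in [("tabclip",P(546,177),.013),("plain",P(275,148),.013),("tab",P(560,47),.073),("pin",P(409,151),.0695),("endR",P(728,191),.036),("endL",P(67,119),.036)]:
    w=ray(s,[p],z)[0,:2]; print(n,w,"rel block rail x,y",(w-c)@rx,(w-c)@ry)
E
```

```text
tabclip [ 0.5009525  -0.07921291] rel block rail x,y -0.00041301108402081767 -0.08657020944907284
plain [0.52005908 0.09315382] rel block rail x,y -0.0002090396672810805 0.0868449357637985
tab [ 0.57456953 -0.08633227] rel block rail x,y 0.0735383268932098 -0.0856225938054095
pin [0.51105835 0.0063887 ] rel block rail x,y 0.0003016327426620439 -0.0003806704346456429
endR [ 0.48930023 -0.19200024] rel block rail x,y 0.0002984584847014367 -0.19995091443128973
endL [0.53604006 0.22222635] rel block rail x,y 0.0016071476060704783 0.21688495793556437
```

Call:
{"name": "move_arm", "arguments": {"motion": [[50,-34,0,0,0,4,1],[100,-68,0,0,0,8,1],[150,-102,0,0,0,12,1],[200,-136,0,0,0,16,1],[250,-170,0,0,0,20.5,1]], "newtons": 20}}

```text
clock: 0.72
tool_pos: [0.3554, -0.3778, 0.2385]
eef_rot: [0.998, -0.056, -0.0, -0.0]
contact_force: [-0.2, -0.8, 0.5]
opening: 0.456
finger_force: 0.0
```

Call:
{"name": "move_arm", "arguments": {"motion": [[16,-55,0,0,0,0,1],[32,-110,0,0,0,0,1],[48,-165,0,0,0,0,1],[64,-220,0,0,0,0,1],[80,-275,0,0,0,0,1]]}}

```text
clock: 1.35
tool_pos: [0.4642, -0.113, 0.2386]
eef_rot: [0.999, -0.054, -0.0, 0.0]
contact_force: [0.3, -0.8, 0.1]
opening: 0.005
finger_force: 0.0
```

Call:
{"name": "move_arm", "arguments": {"motion": [[8,-53,0,0,0,0,1],[16,-106,0,0,0,0,1],[24,-159,0,0,0,0,1],[33,-211,0,0,0,0,1],[33,-211,0,0,0,0,1]]}}

```text
clock: 1.98
tool_pos: [0.52, 0.0972, 0.2383]
eef_rot: [0.999, -0.05, 0.0, -0.002]
contact_force: [-0.2, -1.1, 0.8]
opening: 0.005
finger_force: 0.0
```

Call:
{"name": "move_arm", "arguments": {"motion": [[0,0,55,0,0,0,1],[0,0,110,0,0,0,1],[0,0,160,0,0,0,1],[0,0,195,0,0,0,1],[0,0,195,0,0,0,1]]}}

```text
clock: 2.6
tool_pos: [0.5174, 0.0897, 0.0417]
eef_rot: [0.998, -0.055, -0.003, 0.001]
contact_force: [-0.1, 0.2, 0.0]
opening: 0.008
finger_force: 0.0
```

```bash
python3 - <<'E'
from h import *
s=snap("top"); cv2.imwrite("pics/crop1.png",cv2.resize(s["frame"][160:250,190:360,::-1],None,fx=4.7,fy=4.7,interpolation=cv2.INTER_CUBIC))
st=r.get_state(); p=np.array(st["tool_pos"]); d=p[:2]-[.5108,.0068]
print(p,st["eef_rot"],"rel",d@[.994,-.109],d@[.109,.994],st["contact_force"])
E
```

```text
[0.51878499 0.09016801 0.04328672] [ 9.98484874e-01 -5.50113489e-02 -1.11265270e-03  6.85315824e-04] rel -0.0011500344854863224 0.08373816218114741 [-0.39900447 -0.21967931 -0.21692147]
```

View pics/crop1.png

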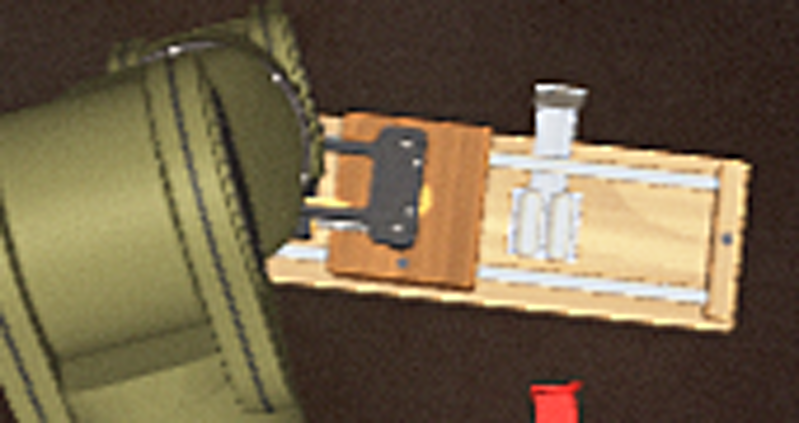

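The fingers are left of the block, and the clip ahead (crop (546,225)) is clear. I'll push in stages.

Call:
{"name": "move_arm", "arguments": {"motion": [[0,10,0,0,0,0,1],[0,20,0,0,0,0,1],[0,32,0,0,0,0,1],[0,45,0,0,0,0,1],[0,55,0,0,0,0,1]]}}

```text
clock: 3.28
tool_pos: [0.5137, 0.0355, 0.044]
eef_rot: [0.998, -0.055, 0.0, 0.0]
contact_force: [1.2, 1.9, 1.0]
opening: 0.004
finger_force: 0.7
```

```bash
cat > b.py <<'E'
from h import *
import sys
s=snap("top"); cv2.imwrite(f"pics/{sys.argv[1]}.png",cv2.resize(s["frame"][160:250,190:360,::-1],None,fx=4.7,fy=4.7,interpolation=cv2.INTER_CUBIC))
W=pts(s); z=W[...,2]; c=np.array([.5108,.0068]); L=np.array([[.994,-.109],[.109,.994]])
q=(W[...,:2]-c)@L.T
m=(abs(z-.068)<.006)&(abs(q[...,0])<.045)&(q[...,1]>-.16)&(q[...,1]<.06)
print("block leading face rel:",np.percentile(q[m][:,1],[0,.5,1,2]),"start would be -.046; home -.1325")
st=r.get_state(); p=np.array(st["tool_pos"]); print("tcp rel",L@(p[:2]-c),p[2],st["contact_force"],st["clock"])
E
python3 b.py c2
```

```text
block leading face rel: [-0.07747103 -0.07720126 -0.0768741  -0.07655597] start would be -.046; home -.1325
tcp rel [-0.00043331  0.02700551] 0.04385821563620727 [ 0.50306    -0.77902874  0.0450387 ] 3.325
```

Call:
{"name": "move_arm", "arguments": {"motion": [[0,7,0,0,0,0,1],[0,14,0,0,0,0,1],[0,20,0,0,0,0,1],[0,25,0,0,0,0,1],[0,30,0,0,0,0,1]]}}

```text
clock: 3.95
tool_pos: [0.51, 0.0067, 0.0437]
eef_rot: [0.999, -0.054, -0.0, 0.0]
contact_force: [-0.6, 1.5, 0.5]
opening: 0.007
finger_force: 0.6
```

```bash
python3 b.py c3
```

```text
block leading face rel: [-0.10661669 -0.106412   -0.10627671 -0.10586276] start would be -.046; home -.1325
tcp rel [-0.00070878 -0.00128778] 0.043660108915112905 [ 0.24745233 -0.71674884 -0.93731208] 4.0
```

Call:
{"name": "move_arm", "arguments": {"motion": [[0,4,0,0,0,0,1],[0,8,0,0,0,0,1],[0,11,0,0,0,0,1],[0,13,0,0,0,0,1],[0,13,0,0,0,0,1]]}}

```text
clock: 4.62
tool_pos: [0.5088, -0.0059, 0.0437]
eef_rot: [0.999, -0.054, -0.0, -0.0]
contact_force: [0.4, 2.9, 0.8]
opening: 0.004
finger_force: 1.3
```

```bash
python3 b.py c4
```

```text
block leading face rel: [-0.11930636 -0.11897742 -0.11880169 -0.11859387] start would be -.046; home -.1325
tcp rel [-0.00068573 -0.01295827] 0.04366404312447281 [-0.74412751  2.49139604 -0.48735676] 4.675
```

Call:
{"name": "move_arm", "arguments": {"motion": [[0,1,0,0,0,0,1],[0,2,0,0,0,0,1],[0,3,0,0,0,0,1],[0,4,0,0,0,0,1],[0,4,0,0,0,0,1]]}}

```text
clock: 5.3
tool_pos: [0.5089, -0.0108, 0.0438]
eef_rot: [0.998, -0.055, 0.0, 0.0]
contact_force: [0.8, -0.5, -0.4]
opening: 0.005
finger_force: 0.0
```

```bash
python3 b.py c5
```

```text
block leading face rel: [-0.12480083 -0.12447448 -0.12429361 -0.12398685] start would be -.046; home -.1325
tcp rel [-0.00010198 -0.01758049] 0.043774101945188965 [ 0.45926517 -0.6242027   0.24453846] 5.35
```

Call:
{"name": "move_arm", "arguments": {"motion": [[0,1,0,0,0,0,1],[0,2,0,0,0,0,1],[0,3,0,0,0,0,1],[0,3,0,0,0,0,1]]}}

```text
clock: 5.85
tool_pos: [0.5081, -0.0132, 0.0437]
eef_rot: [0.999, -0.055, -0.0, 0.0]
contact_force: [0.0, 0.2, -0.3]
opening: 0.004
finger_force: 0.0
```

```bash
python3 b.py c6
```

```text
block leading face rel: [-0.13080086 -0.13067789 -0.1304733  -0.13027619] start would be -.046; home -.1325
tcp rel [-0.00051625 -0.02007546] 0.0437201267489968 [0.05167377 0.03086522 0.6497498 ] 5.9
```

The block moved 6 mm while the tool moved 2.5 mm, so it jumped home. I'll back off, lift and check.

Call:
{"name": "move_arm", "arguments": {"motion": [[0,-15,0,0,0,0,1],[0,-30,0,0,0,0,1],[0,-40,-50,0,0,0,1],[0,-60,-100,0,0,0,1],[0,-110,-130,0,0,0,1]]}}

```text
clock: 6.52
tool_pos: [0.5208, 0.0962, 0.1761]
eef_rot: [0.998, -0.056, 0.001, 0.0]
contact_force: [0.7, 0.3, -0.2]
opening: 0.005
finger_force: 0.0
```

Call:
{"name": "move_arm", "arguments": {"motion": [[0,-55,0,0,0,0,1],[0,-100,0,0,0,0,1],[0,-100,0,0,0,0,1]]}}

```text
clock: 6.9
tool_pos: [0.5299, 0.203, 0.1737]
eef_rot: [0.999, -0.05, 0.0, -0.002]
contact_force: [0.1, -0.9, -0.2]
opening: 0.007
finger_force: 0.0
```

```bash
python3 b.py c7; python3 - <<'E'
from h import *
s=snap("top"); W=pts(s); z=W[...,2]; c=np.array([.5108,.0068]); L=np.array([[.994,-.109],[.109,.994]])
q=(W[...,:2]-c)@L.T
m=(abs(z-.068)<.006)&(abs(q[...,0])<.05)&(q[...,1]>-.16)&(q[...,1]<.0)
print("block ext",np.percentile(q[m][:,1],[.5,50,99.5]))
t=(z>.055)&(z<.085)&(abs(q[...,0]-.076)<.01)&(abs(q[...,1]+.086)<.03)
print("tab",t.sum(),np.percentile(q[t][:,1],[0,50,100]) if t.any() else 0)
h=(np.hypot(q[...,0],q[...,1]+.0855)<.003); k=(np.hypot(q[...,0],q[...,1]+.0855)>.02)&m
print("pin height over top",np.nanmedian(z[h])-np.nanmedian(z[k]))
E
```

```text
block leading face rel: [-0.13085161 -0.13039586 -0.12992332 -0.12897952] start would be -.046; home -.1325
tcp rel [-0.00188561  0.1933094 ] 0.17352920878403238 [ 0.28599385  0.45350804 -0.78769133] 6.95
block ext [-0.13045226 -0.08524631 -0.03983335]
tab 20 [-0.09812759 -0.08457777 -0.07150702]
pin height over top -0.0001383142572504159
```

View pics/c7.png

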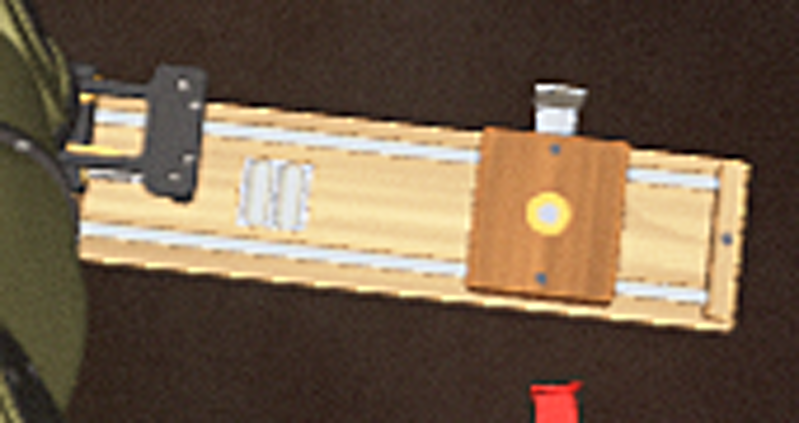

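The picture shows the block at crop (548,215), level with the tab at (560,95). Its centre measures −85.2 mm, against −84.6 mm for the tab and −86.6 mm for the clip. The pin reads down, and the fingers are clear at (120,130). Handing in.

```bash
python3 -c "
from plant import finish_job
print(finish_job())"
```

```text
the job is handed in; nothing more can be done
None
```

I pushed the stop block onto the tabbed clip: it measures within about 1.5 mm of the clip's middle, the pin reads down, the gripper is clear and touching nothing, and the job is handed in (no verdict was returned).

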